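# Gauge the plate that matches the sample against the flip stop

## Robot

A 7-joint arm with a two-finger parallel gripper is mounted at the origin on the work surface; the furniture and walls round the work are solid. World frame = base frame: x ahead of the robot, y to its left, z up, the work surface at z = 0. Lengths are in m, angles in rad, forces in N, time in s.
With the tool pointing down it reaches from about 0.425 to 0.875 m from the base axis. Payload 4.7 kg.
Tool frame: the origin (TCP) lies at the very end of the fingers, on their centre line; the grasp point (between the pads) lies 19 mm behind it; z points along the fingers, y is the line along which they close (so a half turn about z gives the same grasp; the last joint's range is limited). The gripper opens to 87 mm and grips with 3 to 60 N. Pads are 19 mm wide; open, the fingers measure 117 mm over their backs; the gripper's body (75 mm by 190 mm) begins 51 mm behind the grasp point.
Start: joints at [1.34, 0.321, -0.07, 1.45, 0.023, 1.371, -0.057], TCP at [0.158, -0.631, 0.223] pointing down, gripper open.
Joint ranges: [-2.86, 2.86], [-0.3, 2.09], [-1.38, 1.24], [0.06, 2.45], [-1.56, 4.7], [0.09, 2.05], [-2.69, 2.69]. Speed limits (rad/s): [2.57, 2.57, 3.14, 3.14, 3.14, 3.14, 3.14].

## Interface

Orientations are given as a rotation vector (axis times angle).
In Python, from bench import ctrl, get_image, job gives the robot as it stands.
- The arm moves only by the shell command python3 -m crank 'ROWS' [FORCE]. ROWS is JSON, a list that holds one entry, the list of rows, each a list of 5 numbers: the shift along the tool's x, y, z in mm, then the turn about the tool's z in rad, then the closure, from -1 (fully open) to 1 (shut), so that 0 is half open. A call has 1 to 10 rows; each row shifts and turns the commanded pose from where the row before left it, along the tool's axes as they then stand; what a row does not reach is not made up. A row lasts 1/12 s, in which the tool goes at most 41.7 mm and 7.16 degrees, less where a joint would pass 70% of its speed; a pose out of reach is approached as far as the arm can. A call with a gripper value outside its range is refused whole. The fingers move at their own pace and stop on an object; FORCE is the grip in N (left out, the last holds). Time passes only in rows, so rows that do not move let the fingers close. It gives the time, the measured TCP pose, the force, the opening and the grip force at its end, in the units of the state.
- ctrl.get_state(): the state, without advancing time (a new reading comes with each control period).
- get_image(name): name is "scene" or "top"; returns a dict with "pixels" (400x640x3 uint8, red, green, blue), "fx", "fy", "cx", "cy" (pixels), "T" (4x4, takes a point from camera to world coordinates). Camera axes: x right, y down, z forward; pixel columns grow to the right and rows downward; lengths in m; the calibration is good to about 2 mm. A picture is of the moment at which its call begins. There is no depth.
- job.close_job(): hands the job in; it is judged then, once.
The state is a dict: "time": time; "joint_positions": joint angles; "qd": joint speeds; "joint_torque": joint torques, N m; "position": TCP position; "tool_rot": TCP orientation; "ft_force": force on the tool from outside, world axes, zero at the start; "torque": the same for the moment, N m; "grip_width": opening from 0.0 (shut) to 1.0 (fully open); "grip_force": force on a finger pad.
Only numpy, scipy, OpenCV 4.12 (cv2) and the standard library are available. Lean on these libraries where they do the work, as an engineer would, in place of code of your own. Each camera call takes 0.05 s, during which the arm holds its last target. There are 200 camera calls.

## Task

Find the plate in the blue rack that has the same shape as the yellow sample on the green mat. Flip the red stop on the fence fully down, slide that plate out over the bench without lifting it until its long straight edge lies flush against the fence and its left end is up against the stop, then flip the stop back up and leave the plate exactly there. Leave the other two plates in their bays and do not disturb the other things on the bench.

Things in the scene. Friction and masses are not known exactly. Their poses are not given: they have to be found in the camera images.
- plate_L: loose bare aluminium L-shaped plate, 16 mm thick, 0.2 kg, flat on the bench. Bar 76 mm (y) x 22 mm (x) and one leg, flush with the bar's -y (right) end; a leg is 16 mm wide and sticks out 33 mm to -x. The long straight edge is the bar's +x side, facing out of the rack's open front at the start. Origin: middle of the bar's underside (11 mm from the straight edge, 38 mm from each end).
- sample_L: yellow L-shaped sample, 6 mm thick, fixed to its mat, same outline as plate_L seen from above, turned any way. Origin roughly at the middle of the outline. If it lies on the green mat, plate_L is the one wanted.
- plate_T: loose bare aluminium T-shaped plate, 16 mm thick, 0.2 kg, flat on the bench. Bar 76 mm (y) x 22 mm (x) and one leg, in the middle of the bar (y -8 to +8); a leg is 16 mm wide and sticks out 33 mm to -x. The long straight edge is the bar's +x side, facing out of the rack's open front at the start. Origin: middle of the bar's underside (11 mm from the straight edge, 38 mm from each end).
- sample_T: yellow T-shaped sample, 6 mm thick, fixed to its mat, same outline as plate_T seen from above, turned any way. Origin roughly at the middle of the outline. If it lies on the green mat, plate_T is the one wanted.
- plate_U: loose bare aluminium U-shaped plate, 16 mm thick, 0.2 kg, flat on the bench. Bar 76 mm (y) x 22 mm (x) and two legs, flush with the bar's ends, 44 mm gap between; a leg is 16 mm wide and sticks out 33 mm to -x. The long straight edge is the bar's +x side, facing out of the rack's open front at the start. Origin: middle of the bar's underside (11 mm from the straight edge, 38 mm from each end).
- sample_U: yellow U-shaped sample, 6 mm thick, fixed to its mat, same outline as plate_U seen from above, turned any way. Origin roughly at the middle of the outline. If it lies on the green mat, plate_U is the one wanted.
- order_mat: green square mat 110x110x4 mm beside the rack, on its left; origin at its centre. The sample lying on it is the one to match.
- spare_mat: black mat 100x220x4 mm at the back, behind the fence, with the two samples that are not wanted; origin at its centre.
- rack: fixed blue rack of three bays side by side along its y, one plate in each; no floor, open to +x. Walls 24 mm high, 6 mm thick, own x -45 to +45 mm; bays 90 mm wide inside, centres at y = -96, 0, +96 mm; back wall at x = -50 to -45 mm. Origin at its centre, on the bench. Behind each plate there is room in the bay for the fingers.
- fence: fixed aluminium fence, 24 mm wide, 38 mm high, flip stop at its left end. Origin on the bench at the foot of the front face (towards the robot), on the gauging line (the stop's right face when down). +x into the fence away from the robot, y along it: from -420 to +70 mm. A seated plate has its origin at own x = -11, y = -38 mm and axes parallel to the fence's.
- flip_stop (a joint): angle of the red flip stop: 0 = fully down, 1.5 = end of travel up; above 1.0 counts as up; starts up. Its hinge lies along the fence's y at fence x = 12, z = 46 mm; it is stiff and stays where left; 2 to 4 N moves it. Push the back of the arm towards the robot and down to lower it; push the tab away from the robot to raise it.
- stop_arm_end (a point): end of the red arm, 60 mm from the hinge; arm 12 mm square, at fence y = 0 to 12 mm. Down: it points to the robot over the bench, top face at z = 52 mm, and its tongue fills fence x = -46 to -4 mm, z = 6 to 46 mm. Up: it stands above the fence, end near z = 106 mm.
- stop_tab_end (a point): end of the black tab, 51 mm from the hinge, 10 mm thick, at fence y = 28 to 52 mm, fixed to the arm at right angles. Stop down: the tab stands straight up (end at z = 97 mm). Stop up: it points away from the robot behind the fence.
- gearbox: planetary gearbox standing on end, 77x77x133 mm, light grey and black, on the right, loose; a bystander, leave alone. Origin at the centre of its underside.
- gearbox_left: another such gearbox standing on end, 77x77x133 mm, on the left beyond the stop, loose; a bystander, leave alone. Origin at the centre of its underside.
- tub: yellow grease tub, 79 mm wide, 72 mm high, on the left, loose; a bystander, leave alone. Origin at the centre of its underside.
- ball_bearing: ball bearing lying flat, 52 mm across, 12 mm high, left of the stop, loose; a bystander, leave alone. Origin at the centre of its underside.
- oil_seal: black oil seal ring lying flat, 45 mm across, 8 mm high, behind the fence, loose; a bystander, leave alone. Origin at the centre of its underside.
- big_gear: small grey gear lying flat, 34 mm across, 14 mm high, right of the fence's end, loose; a bystander, leave alone. Origin at the centre of its underside.
Mind the look-alikes: they are no part of the job. There is more than one size of the order_mat; the one meant has the size given above.

How it is judged:
On the way, in this order (a step that is already met when the one before it is completed fails the run):
1. the flip stop is fully down (value of joint flip_stop below 0.08 rad), for 0.2 s.
2. the matching plate lies flush against the fence with its end against the lowered stop (value of joint flip_stop below 0.08 rad and ((horizontal distance between sample_L and order_mat below 0.05 m and (x of plate_L in the frame of fence between -0.015 and -0.007 m and y of plate_L in the frame of fence between -0.042 and -0.034 m and angle between the x axis of plate_L and the x axis of fence, either way round below 0.07 rad and height (world z) of plate_L below 0.006 m)) or (horizontal distance between sample_T and order_mat below 0.05 m and (x of plate_T in the frame of fence between -0.015 and -0.007 m and y of plate_T in the frame of fence between -0.042 and -0.034 m and angle between the x axis of plate_T and the x axis of fence, either way round below 0.07 rad and height (world z) of plate_T below 0.006 m)) or (horizontal distance between sample_U and order_mat below 0.05 m and (x of plate_U in the frame of fence between -0.015 and -0.007 m and y of plate_U in the frame of fence between -0.042 and -0.034 m and angle between the x axis of plate_U and the x axis of fence, either way round below 0.07 rad and height (world z) of plate_U below 0.006 m)))), for 0.2 s.
At the end, for the whole second after the job is handed in: The stop is up (above 1.0 rad), and the matching plate lies flat and still on the bench where it was gauged: straight edge against the fence and end on the gauging line, each within 4 mm, and square to the fence within 0.07 rad (4 degrees) (value of joint flip_stop above 1 rad and ((horizontal distance between sample_L and order_mat below 0.05 m and (x of plate_L in the frame of fence between -0.015 and -0.007 m and y of plate_L in the frame of fence between -0.042 and -0.034 m and angle between the x axis of plate_L and the x axis of fence, either way round below 0.07 rad and height (world z) of plate_L below 0.006 m)) or (horizontal distance between sample_T and order_mat below 0.05 m and (x of plate_T in the frame of fence between -0.015 and -0.007 m and y of plate_T in the frame of fence between -0.042 and -0.034 m and angle between the x axis of plate_T and the x axis of fence, either way round below 0.07 rad and height (world z) of plate_T below 0.006 m)) or (horizontal distance between sample_U and order_mat below 0.05 m and (x of plate_U in the frame of fence between -0.015 and -0.007 m and y of plate_U in the frame of fence between -0.042 and -0.034 m and angle between the x axis of plate_U and the x axis of fence, either way round below 0.07 rad and height (world z) of plate_U below 0.006 m))) and linear speed of each of plate_L, plate_T, plate_U below 0.02 m/s); the robot touches nothing.
It fails at once if a plate is lifted off the bench (by more than 15 mm) (height (world z) of any of plate_L, plate_T, plate_U above 0.015 m).
It fails at once if a plate that does not match is moved by more than 25 mm ((horizontal distance between sample_L and order_mat below 0.05 m and distance of plate_T from where it was at the start of the episode above 0.025 m) or (horizontal distance between sample_L and order_mat below 0.05 m and distance of plate_U from where it was at the start of the episode above 0.025 m) or (horizontal distance between sample_T and order_mat below 0.05 m and distance of plate_L from where it was at the start of the episode above 0.025 m) or (horizontal distance between sample_T and order_mat below 0.05 m and distance of plate_U from where it was at the start of the episode above 0.025 m) or (horizontal distance between sample_U and order_mat below 0.05 m and distance of plate_L from where it was at the start of the episode above 0.025 m) or (horizontal distance between sample_U and order_mat below 0.05 m and distance of plate_T from where it was at the start of the episode above 0.025 m)).
It fails at once if a bystander is moved by more than 30 mm (distance of any of gearbox, gearbox_left, tub, ball_bearing, oil_seal, big_gear from where it was at the start of the episode above 0.03 m).
It also fails if it takes over 61 s, if anything falls off the work surface, if the arm or the gripper's body presses on something with over 40 N, if the wrist force passes 120 N, or if a joint passes its speed limit or range.

## Working session

There is one attempt and no reset: what is moved stays moved. The work goes in short steps, Python scripts to look and compute and a shell command to move; the robot and the scene stay as the last step left them, time stands still between calls to the robot, and variables do not carry over. Pictures are saved under pics/ and viewed, at most 10 in all, crops included, and the job is handed in when it is done.

```bash
ls; mkdir -p pics; python3 - <<'E'
from bench import ctrl,get_image
import cv2,numpy as np
for n in("scene","top"):
    d=get_image(n);cv2.imwrite(f"pics/{n}0.png",d["pixels"][:,:,::-1]);print(n,d["fx"],d["fy"],d["cx"],d["cy"],np.round(d["T"],4).tolist())
s=ctrl.get_state();print(s)
E
```

```text
pics
scene 488.49307238112885 488.49307238112885 323.7633938728111 197.21803093187518 [[-0.5999, -0.479, 0.6409, -0.6656], [-0.8, 0.3456, -0.4905, 1.0168], [0.0135, -0.807, -0.5905, 1.1179], [0.0, 0.0, 0.0, 1.0]]
top 420.6094344528125 420.6094344528125 317.9713236254468 204.58043560806126 [[-0.0071, -0.9948, 0.1019, 0.3557], [-0.9999, 0.0062, -0.0092, 0.1406], [0.0085, -0.102, -0.9948, 1.3858], [0.0, 0.0, 0.0, 1.0]]
{'time': 0.1, 'joint_positions': array([ 1.34008796,  0.32174213, -0.07004212,  1.4515594 ,  0.02260492,
        1.37078323, -0.05691375]), 'qd': array([ 0.00018081, -0.00271264,  0.00020792, -0.00287429, -0.00123368,
        0.0009796 ,  0.00092882]), 'joint_torque': array([ 1.44607031e-05, -4.92571664e+01, -4.05661231e-01, -3.13393986e+01,
       -6.41450426e-02,  3.96774570e-02,  6.33404284e-05]), 'position': array([ 0.15734699, -0.63016043,  0.22157171]), 'tool_rot': array([-3.11642806e+00, -3.83340586e-01,  4.99519931e-04]), 'ft_force': array([-0.03906326,  0.26436402, -0.02069908]), 'torque': array([0.01620582, 0.01282699, 0.03934861]), 'grip_force': 0.0, 'grip_width': 0.9997628762723237}
```

View pics/top0.png

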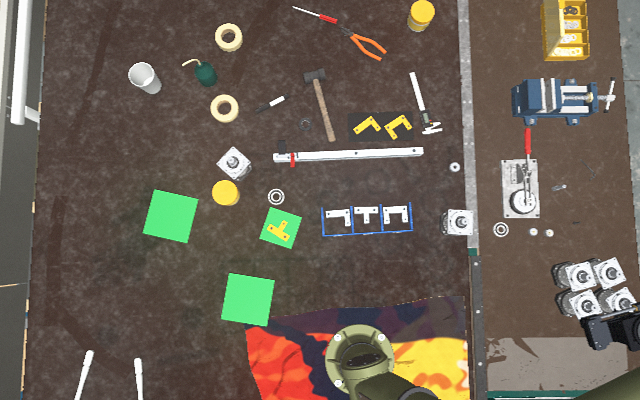

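View pics/scene0.png

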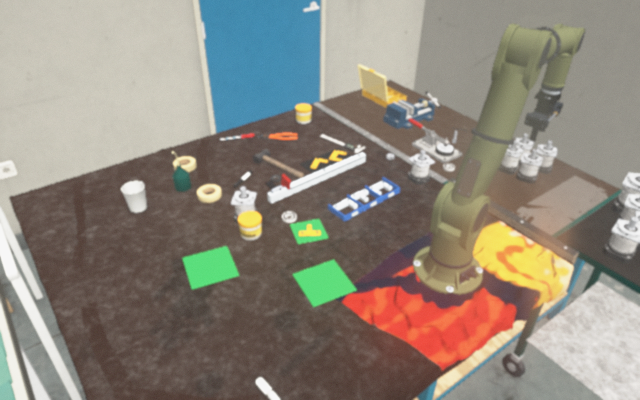

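The top view shows the sample on the small green mat (281,228) is a T, so plate_T in the middle bay (366,215) is the one wanted. The fence runs from (275,158) to (423,152), with the red stop at (292,160). Next I'll zoom in.

```bash
cat > h.py <<'E'
import numpy as np,cv2
from bench import ctrl,get_image
def ray(d,u,v):
    T=np.array(d["T"]);r=T[:3,:3]@[(u-d["cx"])/d["fx"],(v-d["cy"])/d["fy"],1];return T[:3,3],r
def pt(d,u,v,z):
    o,r=ray(d,u,v);return o+r*(z-o[2])/r[2]
def px(d,p):
    T=np.array(d["T"]);c=T[:3,:3].T@(np.array(p)-T[:3,3]);return [d["fx"]*c[0]/c[2]+d["cx"],d["fy"]*c[1]/c[2]+d["cy"]]
E
python3 - <<'E'
from h import *
d=get_image("top");im=d["pixels"][:,:,::-1]
c=cv2.resize(im[130:245,260:445],None,fx=4.3,fy=4.3,interpolation=cv2.INTER_CUBIC);cv2.imwrite("pics/c1.png",c)
hsv=cv2.cvtColor(np.ascontiguousarray(im),cv2.COLOR_BGR2HSV)
# blue rack
m=cv2.inRange(hsv,(100,120,60),(125,255,255));m[:190]=0;m[245:]=0;m[:,:310]=0;m[:,425:]=0
p=np.argwhere(m)[:,::-1].astype(np.float32);r=cv2.minAreaRect(p);print("rack",r)
for b in cv2.boxPoints(r):print(pt(d,*b,.024).round(4))
# bright metal fence and plates
m2=cv2.inRange(hsv,(0,0,150),(180,60,255))
n,l,st,ce=cv2.connectedComponentsWithStats(m2[130:245,260:445])
for i in range(1,n):
    if st[i,4]>30:
        q=(np.argwhere(l==i)[:,::-1]+[260,130]).astype(np.float32);r=cv2.minAreaRect(q);print(st[i,4],np.round(r[0],1),np.round(r[1],1),round(r[2],1),[pt(d,*b,.016 if r[0][1]>180 else .038)[:2].round(4).tolist() for b in cv2.boxPoints(r)])
m3=cv2.inRange(hsv,(0,150,80),(8,255,255))[140:180,270:310];q=np.argwhere(m3)[:,::-1]+[270,140];print("red",q.min(0),q.max(0),q.mean(0))
E
```

```text
rack ((366.5077819824219, 219.12452697753906), (28.881147384643555, 90.82278442382812), 86.42366790771484)
[0.4855 0.1206 0.024 ]
[ 0.5022 -0.1754  0.024 ]
[ 0.4082 -0.1784  0.024 ]
[0.3919 0.1155 0.024 ]
32 [330.  133.5] [7. 6.] 90.0 [[0.7396, 0.0968], [0.7395, 0.0771], [0.716, 0.0773], [0.7161, 0.097]]
55 [431.5 131.5] [ 3. 19.] 90.0 [[0.7382, -0.2157], [0.7379, -0.2783], [0.7278, -0.2779], [0.7281, -0.2153]]
1155 [358.4 153.8] [  9.3 129.1] 87.5 [[0.6666, 0.2059], [0.6832, -0.2164], [0.6524, -0.2167], [0.636, 0.2047]]
146 [281.5 157.5] [ 9. 17.] 90.0 [[0.6637, 0.2735], [0.6634, 0.2181], [0.6336, 0.2181], [0.6339, 0.2734]]
132 [276.  196.5] [15. 16.] 90.0 [[0.5485, 0.2916], [0.5482, 0.2391], [0.4987, 0.2391], [0.499, 0.2914]]
204 [365.5 215. ] [16. 23.] 90.0 [[0.4873, 0.01], [0.4869, -0.0654], [0.4344, -0.0643], [0.4349, 0.0109]]
269 [395.  214.2] [16.7 23.8] 86.4 [[0.4879, -0.0838], [0.4923, -0.162], [0.4377, -0.1638], [0.4334, -0.0859]]
214 [338. 217.] [16. 24.] 90.0 [[0.4814, 0.1018], [0.4809, 0.0232], [0.4285, 0.024], [0.429, 0.1023]]
red [290 153] [294 167] [292.125      160.52083333]
```

View pics/c1.png

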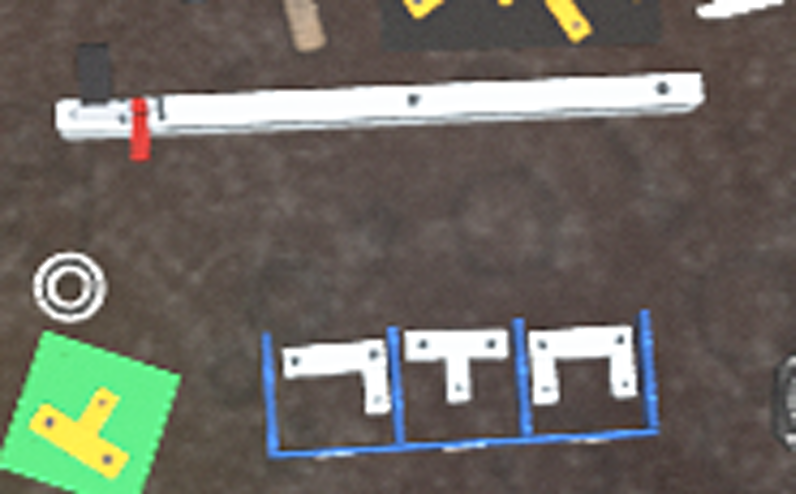

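The crop gives the T in the middle bay (its bar spans 405–508 × 330–360 in crop pixels) and the red stop upright, right face at crop x≈150, with its black tab behind the fence at crop (95,70). Next come the positions and the plan.

```bash
cat >> h.py <<'E'
from scipy.spatial.transform import Rotation as R
def fence(F,a,x,y):   # fence coords (m) -> world xy
    c,s=np.cos(a),np.sin(a);return np.array([F[0]+c*x-s*y,F[1]+s*x+c*y])
def delta(p,yaw=None,st=None):
    "shift in tool axes (mm) to world p; turn (rad) so that tool y lies along world angle yaw (mod pi)"
    st=st or ctrl.get_state();M=R.from_rotvec(st["tool_rot"]).as_matrix()
    print("at",np.round(st["position"]*1000,1),"yaw_y",round(float(np.arctan2(M[1,1],M[0,1])),4),"tool delta",np.round(M.T@(np.array(p)-st["position"])*1000,1),end=" ")
    if yaw is not None:
        e=(np.arctan2(M[1,1],M[0,1])-yaw+np.pi/2)%np.pi-np.pi/2;print("turn",round(float(e),3),end="")
    print()
E
python3 - <<'E'
from h import *
d=get_image("top");f=lambda u,v,z:pt(d,260+(u+.5)/4.3-.5,130+(v+.5)/4.3-.5,z)[:2].round(4)
print("fence top back L,R",f(57,101,.038),f(703,73,.038)," top front L,R",f(60,128,.038),f(703,103,.038)," bottom front L,R",f(62,139,0),f(703,112,0))
print("red right face",[f(150,130,z) for z in(.06,.08,.1)],"tab y",f(79,70,.046),f(109,70,.046), "tab end",f(95,44,.046))
print("T bar corners",f(405,332,.016),f(508,330,.016),f(508,356,.016),f(405,361,.016),"leg",f(446,402,.016),f(470,402,.016))
delta([.68,.2,.2],np.pi+.039)
m=cv2.inRange(cv2.cvtColor(d["pixels"],cv2.COLOR_RGB2HSV),(0,0,150),(180,60,255))
print("gearbox_left approx",pt(d,234,163,.133),pt(d,250,163,.133), pt(d,276,197,.012))
E
```

```text
fence top back L,R [0.6634 0.2739] [ 0.6825 -0.2175]  top front L,R [0.6425 0.2716] [ 0.6593 -0.2167]  bottom front L,R [0.6419 0.2737] [ 0.6607 -0.2266]
red right face [array([0.636 , 0.2025]), array([0.6318, 0.2015]), array([0.6275, 0.2006])] tab y [0.6853 0.2566] [0.6852 0.234 ] tab end [0.7053 0.2446]
T bar corners [0.4879 0.0107] [ 0.489  -0.0679] [ 0.4691 -0.0675] [0.4658 0.011 ] leg [ 0.4344 -0.0196] [ 0.4343 -0.0378]
at [ 157.4 -630.3  221.9] yaw_y -1.326 tool delta [ 708.3 -678.9   22.6] turn -1.365
gearbox_left approx [0.61185843 0.38168268 0.133     ] [0.61159838 0.33343574 0.133     ] [0.52236484 0.26566614 0.012     ]
```

```bash
python3 -m crank '[[[0,0,0,-0.12,1],[0,0,0,-0.12,1],[0,0,0,-0.12,1],[0,0,0,-0.12,1],[0,0,0,-0.12,1],[0,0,0,-0.12,1],[0,0,0,-0.12,1],[0,0,0,-0.12,1],[0,0,0,-0.12,1],[0,0,0,-0.12,1]]]' 20; python3 -m crank '[[[20,0,0,-0.12,1],[30,10,0,-0.045,1],[30,20,0,0,1],[30,20,0,0,1],[30,20,0,0,1],[30,20,0,0,1],[30,20,0,0,1],[30,20,0,0,1],[30,20,0,0,1],[30,20,0,0,1]]]'; python3 - <<'E'
from h import *
F=[.6447,.203];p=fence(F,.038,.055,-.002);delta([*p,.2],.038)
E
```

```text
time: 1.03
position: [0.1574, -0.6305, 0.2222]
tool_rot: [-2.35, -2.084, -0.0]
ft_force: [-0.5, 0.2, -0.9]
grip_width: 0.324
grip_force: 0.0
time: 1.87
position: [0.3213, -0.3331, 0.2225]
tool_rot: [2.178, 2.264, -0.001]
ft_force: [0.3, -0.3, 0.1]
grip_width: 0.003
grip_force: 0.0
at [ 321.3 -333.1  222.5] yaw_y 0.0389 tool delta [521.1 399.   22.2] turn 0.001
```

```bash
python3 -m crank '[[[30,23,0,0,1],[30,23,0,0,1],[30,23,0,0,1],[30,23,0,0,1],[30,23,0,0,1],[30,23,0,0,1],[30,23,0,0,1],[30,23,0,0,1],[30,23,0,0,1],[30,23,0,0,1]]]'; python3 -m crank '[[[30,23,0,0,1],[30,23,0,0,1],[30,23,0,0,1],[30,23,0,0,1],[30,23,0,0,1],[30,23,0,0,1],[30,23,0,0,1],[11,8,0,0,1],[0,0,0,0,1],[0,0,0,0,1]]]'; python3 - <<'E'
from h import *
F=[.6447,.203];p=fence(F,.038,.055,-.002);delta([*p,.09],.038)
d=get_image("top");im=d["pixels"][:,:,::-1];cv2.imwrite("pics/c2.png",cv2.resize(im[110:200,220:340],None,fx=5,fy=5,interpolation=cv2.INTER_CUBIC))
E
```

```text
time: 2.7
position: [0.5396, -0.0247, 0.2228]
tool_rot: [2.178, 2.263, -0.0]
ft_force: [1.4, -0.6, 0.2]
grip_width: 0.007
grip_force: 0.0
time: 3.53
position: [0.6986, 0.2023, 0.2216]
tool_rot: [-2.175, -2.265, 0.002]
ft_force: [-0.2, -0.9, 0.8]
grip_width: 0.003
grip_force: 0.0
at [698.6 202.3 221.6] yaw_y 0.0407 tool delta [  0.8   1.3 131.6] turn 0.003
```

View pics/c2.png

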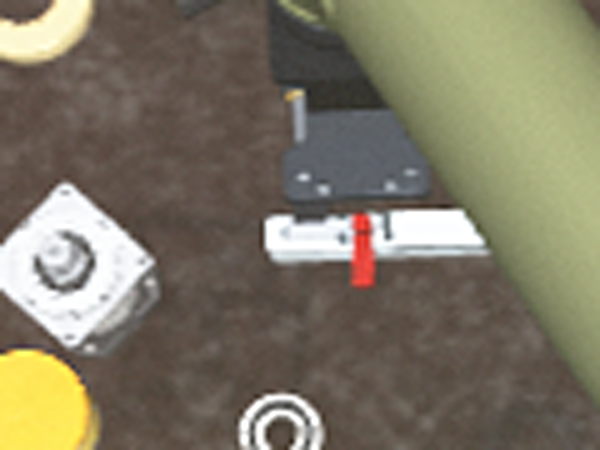

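```bash
python3 -m crank '[[[1,1,25,0,1],[0,0,25,0,1],[0,0,25,0,1],[0,0,25,0,1],[0,0,20,0,1],[0,0,10,0,1],[0,0,0,0,1],[0,-10,0,0,1],[0,-10,0,0,1],[0,-5,0,0,1]]]'; python3 -m crank '[[[0,-7,0.5,0,1],[0,-7,0.5,0,1],[0,-6,2,0,1],[0,-6,3,0,1],[0,-5,4,0,1],[0,-5,5,0,1],[0,-4,5,0,1],[0,-3.5,6,0,1],[0,-2,7,0,1],[0,-2,5,0,1]]]';  python3 - <<'E'
from h import *
F=[.6447,.203];p=fence(F,.038,-.018,-.002);delta([*p,.052],.038)
E
```

```text
time: 4.42
position: [0.6751, 0.2011, 0.0946]
tool_rot: [2.177, 2.263, 0.002]
ft_force: [-0.5, 1.7, 0.5]
grip_width: 0.005
grip_force: 0.0
time: 5.25
position: [0.6268, 0.1996, 0.0532]
tool_rot: [-2.177, -2.264, 0.001]
ft_force: [0.8, 0.7, 1.1]
grip_width: 0.008
grip_force: 0.8
at [626.8 199.6  53.2] yaw_y 0.0394 tool delta [ 0.7 -0.   1.2] turn 0.001
```

```bash
python3 -m crank '[[[0,-3,1,0,1],[0,-2,1,0,1],[0,0,1,0,1],[0,0,1,0,1],[0,0,0,0,1]]]';python3 -m crank '[[[0,0,1,0,1],[0,0,1,0,1],[0,0,0,0,1],[0,0,0,0,1]]]'
```

```text
time: 5.67
position: [0.6232, 0.1993, 0.0523]
tool_rot: [2.177, 2.263, 0.0]
ft_force: [-0.9, -1.1, 10.1]
grip_width: 0.004
grip_force: 4.9
time: 6.0
position: [0.6232, 0.1994, 0.0521]
tool_rot: [2.177, 2.262, 0.0]
ft_force: [-4.9, -3.8, 19.3]
grip_width: 0.004
grip_force: 9.5
```

```bash
python3 -m crank '[[[0,0,-10,0,1],[0,0,-20,0,1],[0,0,-30,0,0.2],[0,-20,-30,0,0.2],[-10,-30,-30,0,0.2],[-20,-30,0,0,0.2],[-30,-25,0,0,0.2],[-30,-25,0,0,0.2],[-30,-25,0,0,0.2],[-30,0,0,0,0.2]]]'; python3 - <<'E'
from h import *
s=ctrl.get_state();print(s["joint_positions"].round(2));delta([.45,-.0287,.15],np.pi/2+.02,s)
d=get_image("top");im=d["pixels"][:,:,::-1];cv2.imwrite("pics/c3.png",cv2.resize(im[130:245,260:445],None,fx=4.3,fy=4.3,interpolation=cv2.INTER_CUBIC))
E
```

```text
time: 6.83
position: [0.4698, 0.0428, 0.1663]
tool_rot: [2.176, 2.265, -0.01]
ft_force: [1.4, 0.2, 0.1]
grip_width: 0.39
grip_force: 0.0
[ 0.85  0.02 -1.    1.92  0.03  1.21 -0.12]
at [469.8  42.8 166.3] yaw_y 0.04 tool delta [-70.6 -22.6  16.8] turn -1.551
```

View pics/c3.png

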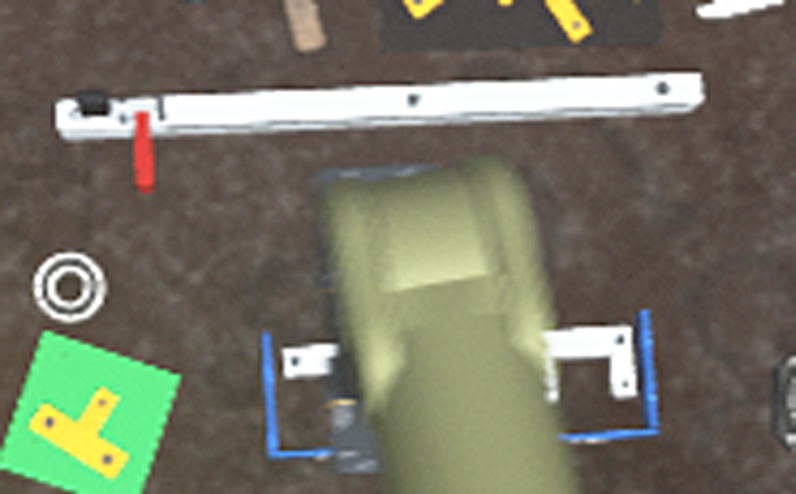

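The stop is down: the red arm now reaches towards the robot at crop (145,190) and the tab is upright on the fence. The robot covers the T, so I'll turn and go above its leg.

```bash
python3 -m crank '[[[-10,-2,0,-0.12,0.2],[0,0,0,-0.12,0.2],[0,0,0,-0.12,0.2],[0,0,0,-0.12,0.2],[0,0,0,-0.12,0.2],[0,0,0,-0.12,0.2],[0,0,0,-0.12,0.2],[0,0,0,-0.12,0.2],[0,0,0,-0.12,0.2],[0,0,0,-0.12,0.2]]]';python3 -m crank '[[[0,0,0,-0.12,0.2],[0,0,0,-0.12,0.2],[0,0,0,-0.11,0.2],[0,0,0,0,0.2],[0,0,0,0,0.2]]]'; python3 - <<'E'
from h import *
s=ctrl.get_state();print(s["joint_positions"].round(2));delta([.45,-.0287,.05],np.pi/2+.02,s)
d=get_image("top");f=lambda u,v,z:pt(d,260+(u+.5)/4.3-.5,130+(v+.5)/4.3-.5,z)[:2].round(4)
print("stop right face",f(154,180,.052),f(151,120,.052),"arm end",f(145,191,.052))
E
```

```text
time: 7.72
position: [0.4728, 0.0342, 0.1669]
tool_rot: [-0.509, -3.099, -0.0]
ft_force: [-0.6, -0.3, 0.6]
grip_width: 0.401
grip_force: 0.0
time: 8.13
position: [0.473, 0.0341, 0.167]
tool_rot: [0.024, -3.141, -0.0]
ft_force: [0.5, 0.8, 0.3]
grip_width: 0.401
grip_force: 0.0
[ 0.89  0.03 -1.02  1.92  0.03  1.21  1.45]
at [473.   34.1 167. ] yaw_y 1.586 tool delta [ 23.8 -62.5 117. ] turn -0.005
stop right face [0.5997 0.1999] [0.6453 0.2021] arm end [0.5914 0.2066]
```

```bash
python3 -m crank '[[[8,-21,20,0,0.2],[8,-21,25,0,0.2],[8,-20.5,25,0,0.2],[0,0,25,0,0.2],[0,0,25,0,0.2],[0,0,7,0,0.2],[0,0,0,0,0.2],[0,0,0,0,0.2]]]'; python3 - <<'E'
from h import *
delta([.45,-.0287,.005],np.pi/2+.02)
d=get_image("scene");im=d["pixels"][:,:,::-1];cv2.imwrite("pics/c4.png",cv2.resize(im[150:240,310:430],None,fx=6,fy=6,interpolation=cv2.INTER_CUBIC))
E
```

```text
time: 8.85
position: [0.4509, -0.0285, 0.0408]
tool_rot: [-0.028, 3.141, 0.001]
ft_force: [-0.5, 0.2, -0.1]
grip_width: 0.4
grip_force: 0.0
at [450.9 -28.5  40.8] yaw_y 1.5889 tool delta [ 0.9 -0.3 35.8] turn -0.002
```

View pics/c4.png

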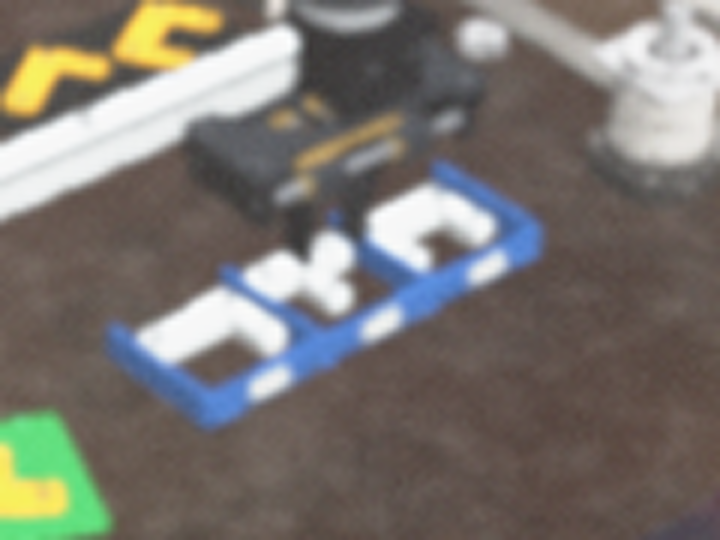

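Fingers hang at crop (300,250) and (350,225), 25 mm above the T; its leg ends near crop (338,300). I'll check with projections.

```bash
python3 - <<'E'
from h import *
d=get_image("scene")
for p in ([.45,-.0287,.016],[.434,-.0287,.016],[.4885,-.0287,.016],[.4509,-.0285,.041],[.4509,-.0105,.041],[.4509,-.0465,.041]):
    u=px(d,p);print(p,[round((u[0]-310)*6),round((u[1]-150)*6)])
E
```

```text
[0.45, -0.0287, 0.016] [320, 273]
[0.434, -0.0287, 0.016] [337, 285]
[0.4885, -0.0287, 0.016] [282, 245]
[0.4509, -0.0285, 0.041] [322, 241]
[0.4509, -0.0105, 0.041] [300, 251]
[0.4509, -0.0465, 0.041] [343, 231]
```

```bash
python3 -m crank '[[[0,0,10,0,0.2],[0,0,10,0,0.2],[0,0,10,0,0.2],[0,0,6,0,0.2],[0,0,0,0,0.2]]]' 15;python3 -m crank '[[[0,0,0,0,1],[0,0,0,0,1],[0,0,0,0,1],[0,0,0,0,1],[0,0,0,0,1],[0,0,0,0,1]]]' 15;  python3 - <<'E'
from h import *
F=[.6447,.202]
delta([*fence(F,.038,-.0385,-.038),.005],np.pi/2+.038)
E
```

```text
time: 9.37
position: [0.4489, -0.0287, 0.0024]
tool_rot: [0.029, -3.138, -0.002]
ft_force: [-1.1, -0.3, -0.2]
grip_width: 0.403
grip_force: 0.0
time: 9.87
position: [0.4508, -0.0291, 0.0046]
tool_rot: [-0.028, 3.141, -0.001]
ft_force: [0.6, 0.4, 2.0]
grip_width: 0.182
grip_force: 15.0
at [450.8 -29.1   4.6] yaw_y 1.5889 tool delta [-160.3  188.8   -0.4] turn -0.02
```

```bash
python3 -m crank '[[[-5,0,0,0,1],[-10,0,0,0,1],[-12,0,0,0,1],[-12,0,0,0,1],[-12,0,0,0,1],[-12,0,0,0,1],[-10,0,0,-0.01,1],[-6,6,0,-0.01,1],[-6,12,0,0,1],[-6,14,0,0,1]]]';python3 -m crank '[[[-6,16,0,0,1],[-6,18,0,0,1],[-6,18,0,0,1],[-6,18,0,0,1],[-6,18,0,0,1],[-6,18,0,0,1],[-6,18,0,0,1],[-6,14,0,0,1],[0,4,0,0,1],[0,0,0,0,1]]]';  python3 - <<'E'
from h import *
F=[.6447,.202]
delta([*fence(F,.038,-.0385,-.038),.005],np.pi/2+.038)
d=get_image("top");im=d["pixels"][:,:,::-1];cv2.imwrite("pics/c5.png",cv2.resize(im[130:215,260:380],None,fx=5,fy=5,interpolation=cv2.INTER_CUBIC))
d=get_image("scene");im=d["pixels"][:,:,::-1];cv2.imwrite("pics/c6.png",cv2.resize(im[140:230,230:350],None,fx=6,fy=6,interpolation=cv2.INTER_CUBIC))
E
```

```text
time: 10.7
position: [0.5409, 0.0033, 0.0042]
tool_rot: [-0.057, 3.141, -0.003]
ft_force: [-0.6, -1.6, 1.6]
grip_width: 0.179
grip_force: 15.0
time: 11.53
position: [0.5827, 0.1512, 0.0043]
tool_rot: [-0.064, 3.14, 0.004]
ft_force: [1.1, 1.8, 0.7]
grip_width: 0.183
grip_force: 15.0
at [582.7 151.2   4.3] yaw_y 1.6118 tool delta [-25.4  10.3  -0.7] turn 0.003
```

View pics/c6.png

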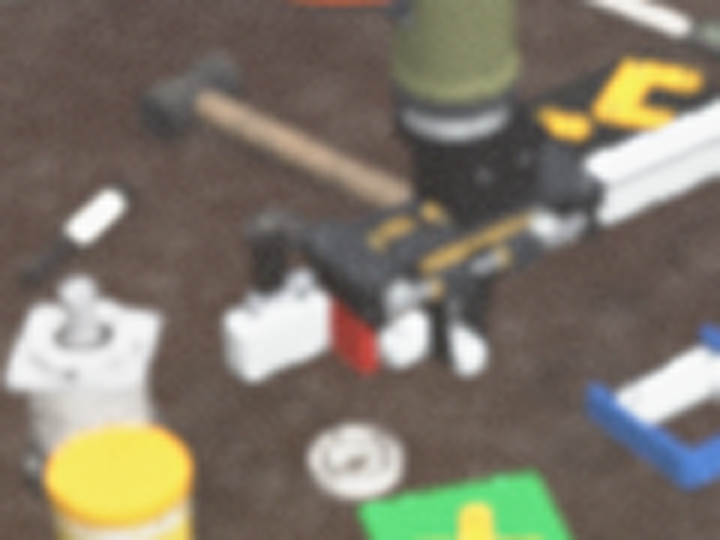

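The plate's bar end shows at crop (405,340), just right of the red tongue (355,340), and its leg is held at (465,350). Next I'll close in on the fence gently.

```bash
python3 -m crank '[[[-6,0,0,0,1],[-6,0,0,0,1],[-4,2,0,0,1],[-3,2,0,0,1],[-2,2,0,0,1],[-1,0,0,0,1],[0,0,0,0,1]]]';python3 -m crank '[[[-1,0,0,0,1],[-1,0,0,0,1],[-0.5,0,0,0,1],[0,0,0,0,1]]]';python3 -m crank '[[[-1,0,0,0,1],[-1,0,0,0,1],[0,0,0,0,1]]]'
```

```text
time: 12.22
position: [0.6046, 0.1533, 0.0042]
tool_rot: [0.057, -3.14, 0.004]
ft_force: [-2.4, -2.1, 5.0]
grip_width: 0.184
grip_force: 15.0
time: 12.55
position: [0.6063, 0.1538, 0.0042]
tool_rot: [0.058, -3.139, 0.003]
ft_force: [-4.7, -2.6, 5.6]
grip_width: 0.182
grip_force: 15.0
time: 12.8
position: [0.6064, 0.1538, 0.0042]
tool_rot: [0.058, -3.135, 0.005]
ft_force: [-9.9, -2.4, 10.8]
grip_width: 0.183
grip_force: 15.0
```

```bash
for i in 1; do python3 -m crank '[[[0.5,2,0,0,1],[0,2,0,0,1],[0,0,0,0,1]]]';python3 -m crank '[[[0,2,0,0,1],[0,0,0,0,1]]]';python3 -m crank '[[[0,2,0,0,1],[0,0,0,0,1]]]'; done; python3 - <<'E'
from h import *
F=[.6447,.202]
delta([*fence(F,.038,-.0385,-.038),.005],np.pi/2+.038)
E
```

```text
time: 13.05
position: [0.6064, 0.1539, 0.0041]
tool_rot: [0.055, -3.135, 0.014]
ft_force: [-9.1, -8.6, 12.4]
grip_width: 0.185
grip_force: 15.0
time: 13.22
position: [0.6064, 0.1539, 0.0041]
tool_rot: [0.053, -3.134, 0.018]
ft_force: [-10.1, -11.5, 14.0]
grip_width: 0.181
grip_force: 15.0
time: 13.38
position: [0.6064, 0.154, 0.004]
tool_rot: [0.052, -3.134, 0.022]
ft_force: [-10.0, -13.7, 15.7]
grip_width: 0.184
grip_force: 15.0
at [606.4 154.    4. ] yaw_y 1.604 tool delta [-1.5  8.5 -1.1] turn -0.005
```

```bash
python3 - <<'E'
from h import *
d=get_image("top");im=d["pixels"][:,:,::-1];a=cv2.resize(im[135:200,260:345],None,fx=8,fy=8,interpolation=cv2.INTER_CUBIC)[:,:400]
d=get_image("scene");im=d["pixels"][:,:,::-1];b=cv2.resize(im[160:225,255:305],None,fx=8,fy=8,interpolation=cv2.INTER_CUBIC)
cv2.imwrite("pics/c7.png",np.hstack([a,b]))
for p in ([.601,.2,.052],[.645,.202,.052],[.6,.154,0]):print(px(d,p))
E
```

```text
[np.float64(291.7513685128473), np.float64(189.58051705217932)]
[np.float64(284.90119450408673), np.float64(184.36432542740312)]
[np.float64(302.10372749915655), np.float64(196.63748321606298)]
```

View pics/c7.png

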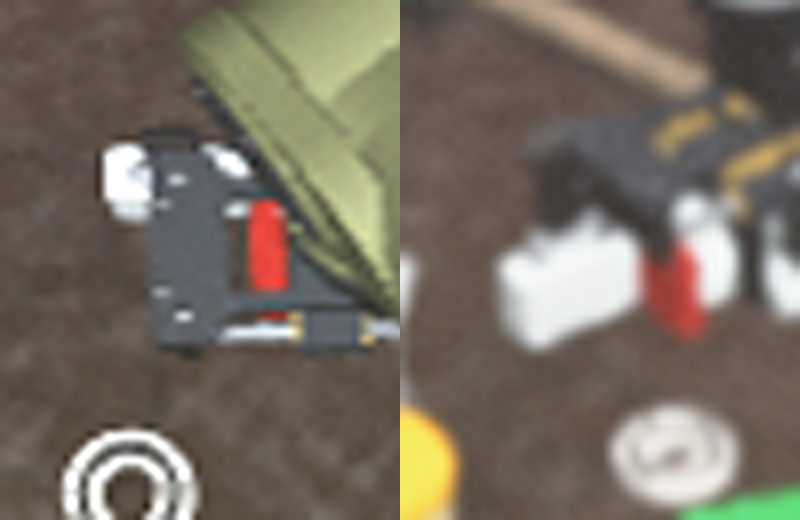

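The top half shows the red arm still at u≈291–296, under the gripper, and the plate's end is hidden. The sideways motion stops about 9 mm early, so I'll use the measured moment to find where the contact is.

```bash
cat > ft.py <<'E'
from h import *
s=ctrl.get_state();M=R.from_rotvec(s["tool_rot"]).as_matrix()
print(s["time"],"p",s["position"].round(4),"F",s["ft_force"].round(1),"M",s["torque"].round(2),"tool z",M[:,2].round(3),"yaw",round(float(np.arctan2(M[1,1],M[0,1])),4),"q",s["joint_positions"].round(2))
E
python3 ft.py; python3 -m crank '[[[0,-3,0,0,1],[0,-2,0,0,1],[0,-2,0,0,1],[0,0,0,0,1]]]'; python3 ft.py;  python3 -m crank '[[[2,-2,0,0,1],[3,-2,0,0,1],[3,0,0,0,1],[0,0,0,0,1],[0,0,0,0,1]]]'; python3 ft.py
```

```text
13.4833 p [0.6064 0.154  0.004 ] F [-10.9 -15.   14.5] M [-3.14  2.23 -0.07] tool z [-0.007 -0.014 -1.   ] yaw 1.6038 q [ 0.32  0.61 -0.8   1.7   0.5   1.06  0.95]
time: 13.82
position: [0.6065, 0.1539, 0.004]
tool_rot: [0.057, -3.136, 0.006]
ft_force: [-7.6, -2.8, 8.1]
grip_width: 0.182
grip_force: 15.0
13.8167 p [0.6065 0.1539 0.004 ] F [-7.6 -2.8  8.1] M [-0.67  1.55  0.07] tool z [-0.005 -0.004 -1.   ] yaw 1.6073 q [ 0.33  0.61 -0.81  1.7   0.5   1.05  0.97]
time: 14.23
position: [0.6008, 0.1511, 0.0041]
tool_rot: [-0.059, 3.141, -0.002]
ft_force: [0.9, -1.2, 0.7]
grip_width: 0.181
grip_force: 15.0
14.2333 p [0.6008 0.1511 0.0041] F [ 0.9 -1.2  0.7] M [-0.29 -0.16  0.03] tool z [ 0.    -0.001 -1.   ] yaw 1.6083 q [ 0.34  0.6  -0.81  1.72  0.49  1.04  0.97]
```

```bash
python3 -m crank '[[[0,2,-0.5,0,1],[0,2,0,0,1],[0,2,0,0,1],[0,0,0,0,1],[0,0,0,0,1]]]'; python3 ft.py; python3 -m crank '[[[0,2,0,0,1],[0,2,0,0,1],[0,0,0,0,1]]]'; python3 ft.py
```

```text
time: 14.65
position: [0.6, 0.1589, 0.0044]
tool_rot: [0.061, -3.14, -0.0]
ft_force: [-0.5, 0.1, -1.5]
grip_width: 0.181
grip_force: 15.0
14.65 p [0.6    0.1589 0.0044] F [-0.5  0.1 -1.5] M [ 0.09 -0.14  0.  ] tool z [-0.001  0.    -1.   ] yaw 1.6099 q [ 0.33  0.6  -0.81  1.72  0.49  1.04  0.96]
time: 14.9
position: [0.6001, 0.1631, 0.0047]
tool_rot: [0.061, -3.141, -0.001]
ft_force: [-0.2, 0.5, -1.9]
grip_width: 0.184
grip_force: 15.0
14.9 p [0.6001 0.1631 0.0047] F [-0.2  0.5 -1.9] M [ 0.14 -0.11  0.  ] tool z [-0.     0.001 -1.   ] yaw 1.6096 q [ 0.32  0.6  -0.81  1.72  0.49  1.04  0.95]
```

It was only friction against the fence, and clear of it the plate slides freely. Next I'll seat it on the stop, then on the fence.

```bash
python3 -m crank '[[[0,1,0,0,1],[0,0,0,0,1]]]'; python3 ft.py; python3 -m crank '[[[0,1,0,0,1],[0,0,0,0,1]]]';python3 ft.py; python3 -m crank '[[[0,1,0,0,1],[0,0,0,0,1]]]';python3 ft.py
```

```text
time: 15.07
position: [0.6002, 0.1636, 0.0047]
tool_rot: [-0.06, 3.141, 0.0]
ft_force: [0.2, 0.1, -1.2]
grip_width: 0.181
grip_force: 15.0
15.0667 p [0.6002 0.1636 0.0047] F [ 0.2  0.1 -1.2] M [ 0.06 -0.15 -0.02] tool z [ 0.  0. -1.] yaw 1.6093 q [ 0.32  0.6  -0.81  1.72  0.49  1.04  0.95]
time: 15.23
position: [0.6002, 0.164, 0.0047]
tool_rot: [0.06, -3.141, 0.001]
ft_force: [0.2, -0.7, -1.0]
grip_width: 0.185
grip_force: 15.0
15.2333 p [0.6002 0.164  0.0047] F [ 0.2 -0.7 -1. ] M [ 0.04 -0.1  -0.01] tool z [-0.    -0.001 -1.   ] yaw 1.6089 q [ 0.32  0.6  -0.81  1.71  0.49  1.04  0.95]
time: 15.4
position: [0.6002, 0.1641, 0.0046]
tool_rot: [0.059, -3.141, 0.003]
ft_force: [-0.7, -2.8, -1.1]
grip_width: 0.182
grip_force: 15.0
15.4 p [0.6002 0.1641 0.0046] F [-0.7 -2.8 -1.1] M [-0.46  0.05 -0.  ] tool z [-0.    -0.002 -1.   ] yaw 1.6083 q [ 0.32  0.6  -0.81  1.71  0.5   1.05  0.95]
```

```bash
python3 -m crank '[[[-2,-0.5,0,0,1],[-2,0,0,0,1],[-1,0,0,0,1],[-1,0,0,0,1],[-1,0,0,0,1],[0,0,0,0,1]]]'; python3 ft.py; python3 -m crank '[[[-1,0.5,0,0,1],[-0.5,0,0,0,1],[0,0,0,0,1]]]';python3 ft.py
```

```text
time: 15.9
position: [0.6061, 0.1644, 0.0043]
tool_rot: [0.06, -3.138, 0.002]
ft_force: [-3.8, -4.1, -0.1]
grip_width: 0.185
grip_force: 15.0
15.9 p [0.6061 0.1644 0.0043] F [-3.8 -4.1 -0.1] M [-0.7   0.72  0.03] tool z [-0.003 -0.002 -1.   ] yaw 1.6089 q [ 0.31  0.61 -0.81  1.7   0.5   1.05  0.95]
time: 16.15
position: [0.6061, 0.1644, 0.0042]
tool_rot: [0.06, -3.135, 0.005]
ft_force: [-8.1, -6.3, 3.0]
grip_width: 0.182
grip_force: 15.0
16.15 p [0.6061 0.1644 0.0042] F [-8.1 -6.3  3. ] M [-1.05  1.52  0.04] tool z [-0.006 -0.003 -1.   ] yaw 1.609 q [ 0.31  0.61 -0.81  1.69  0.5   1.06  0.95]
```

```bash
python3 -m crank '[[[1,-1,0,0,1],[0.5,-0.5,0,0,1],[0,0,0,0,1],[0,0,0,0,1]]]' 5; python3 ft.py; python3 -m crank '[[[0,0,0,0,0.45],[0,0,0,0,0.45],[0,0,0,0,0.45],[0,0,0,0,0.45]]]';python3 ft.py
```

```text
time: 16.48
position: [0.6062, 0.1643, 0.0044]
tool_rot: [0.061, -3.139, 0.0]
ft_force: [-4.3, -2.9, -2.0]
grip_width: 0.183
grip_force: 5.0
16.4833 p [0.6062 0.1643 0.0044] F [-4.3 -2.9 -2. ] M [-0.39  0.95  0.03] tool z [-0.002 -0.    -1.   ] yaw 1.6094 q [ 0.32  0.61 -0.81  1.7   0.5   1.05  0.95]
time: 16.82
position: [0.6084, 0.1648, 0.0055]
tool_rot: [-0.06, 3.139, 0.002]
ft_force: [-0.3, 0.9, -0.4]
grip_width: 0.267
grip_force: 0.0
16.8167 p [0.6084 0.1648 0.0055] F [-0.3  0.9 -0.4] M [ 0.08 -0.13  0.01] tool z [ 0.002  0.001 -1.   ] yaw 1.6092 q [ 0.32  0.61 -0.81  1.7   0.5   1.05  0.95]
```

```bash
python3 -m crank '[[[0,0,-5,0,0.45],[0,0,-15,0,0.45],[0,0,-25,0,0.45],[0,0,-35,0,0.45],[0,0,-35,0,0.45],[10,0,-35,0,0.45],[30,-30,-20,0,0.45],[30,-30,0,0,1],[30,-35,0,0,1],[30,-35,0,0.12,1]]]'; python3 -m crank '[[[0,0,0,0.12,1],[0,0,0,0.12,1],[0,0,0,0.12,1],[0,0,0,0.12,1],[0,0,0,0.12,1],[0,0,0,0.12,1],[0,0,0,0.12,1],[0,0,0,0.12,1],[0,0,0,0.12,1],[0,0,0,0.12,1]]]';python3 -m crank '[[[0,0,0,0.12,1],[0,0,0,0.12,1],[0,0,0,0,1]]]';python3 - <<'E'
from h import *
F=[.6447,.203]
delta([*fence(F,.038,-.04,.042),.2],.038)
d=get_image("top");im=d["pixels"][:,:,::-1];cv2.imwrite("pics/c8.png",cv2.resize(im[130:200,260:360],None,fx=7,fy=7,interpolation=cv2.INTER_CUBIC))
E
```

```text
time: 17.65
position: [0.4907, 0.0401, 0.1735]
tool_rot: [0.126, 3.137, -0.001]
ft_force: [-0.2, -0.6, 0.5]
grip_width: 0.126
grip_force: 0.0
time: 18.48
position: [0.4919, 0.0408, 0.1738]
tool_rot: [1.883, 2.512, 0.001]
ft_force: [0.3, -0.3, -0.2]
grip_width: 0.006
grip_force: 0.0
time: 18.73
position: [0.4919, 0.0408, 0.1737]
tool_rot: [2.167, 2.272, 0.001]
ft_force: [0.4, -0.2, -1.1]
grip_width: 0.005
grip_force: 0.0
at [491.9  40.8 173.7] yaw_y 0.0471 tool delta [197.2 120.7 -26.2] turn 0.009
```

View pics/c8.png

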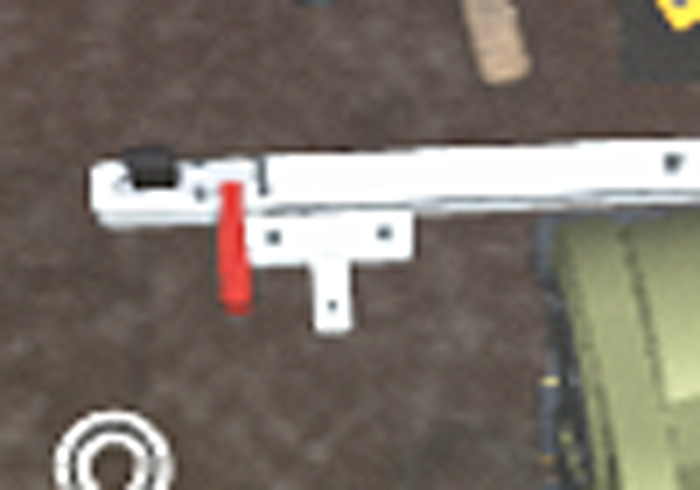

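The T bar lies flush along the fence at pixels (250–412, 212–262) with its left end against the red arm (right edge 248). Next I'll go to the tab at (152,165) and raise the stop.

```bash
python3 -m crank '[[[20,10,-5,0.009,1],[25,15,-10,0,1],[25,15,-11,0,1],[25,15,0,0,1],[25,15,0,0,1],[25,15,0,0,1],[25,15,0,0,1],[17,12,0,0,1],[10,8,0,0,1],[0,0,0,0,1]]]'; python3 - <<'E'
from h import *
F=[.6447,.203]
delta([*fence(F,.038,-.04,.042),.088],.038)
E
```

```text
time: 19.62
position: [0.6036, 0.2454, 0.1987]
tool_rot: [-2.167, -2.271, -0.004]
ft_force: [-0.6, 0.6, -1.0]
grip_width: 0.003
grip_force: 0.0
at [603.6 245.4 198.7] yaw_y 0.0469 tool delta [ -2.3  -0.5 110.7] turn 0.009
```

```bash
python3 -m crank '[[[-2,0,25,0.009,1],[0,0,25,0,1],[0,0,25,0,1],[0,0,20,0,1],[0,0,15,0,1],[0,0,0,0,1],[0,10,0,0,1],[0,10,0,0,1],[0,8,0,0,1],[0,4,0,0,1]]]'; python3 -m crank '[[[0,6,0.3,0,1],[0,6,0.3,0,1],[0,6,2,0,1],[0,6,2,0,1],[0,5,3.5,0,1],[0,5,4,0,1],[0,4,5,0,1],[0,3.5,5,0,1],[0,2,4,0,1],[0,2,4,0,1]]]'; python3 ft.py; python3 - <<'E'
from h import *
F=[.6447,.203]
delta([*fence(F,.038,.0376,.042),.058],.038)
E
```

```text
time: 20.45
position: [0.6369, 0.2406, 0.0899]
tool_rot: [2.187, 2.254, 0.002]
ft_force: [-2.2, -0.7, 1.9]
grip_width: 0.004
grip_force: 1.2
time: 21.28
position: [0.6812, 0.2423, 0.0578]
tool_rot: [-2.187, -2.255, -0.0]
ft_force: [-0.6, 0.1, 2.7]
grip_width: 0.005
grip_force: 0.9
21.2833 p [0.6812 0.2423 0.0578] F [-0.6  0.1  2.7] M [ 0.11 -0.06 -0.03] tool z [ 0.  0. -1.] yaw 0.0309 q [ 0.14  0.72 -0.78  1.4   0.51  1.23 -0.66]
at [681.2 242.3  57.8] yaw_y 0.0309 tool delta [ 4.1 -0.4 -0.2] turn -0.007
```

```bash
python3 -m crank '[[[0,1,2,0,1],[0,1,2,0,1],[0,0,0,0,1]]]'; python3 ft.py; python3 -m crank '[[[0,0,-10,0,1],[0,0,-25,0,1],[0,0,-35,0,1],[0,0,-35,0,1],[0,0,-35,0,1],[-10,-30,-5,0,1],[-30,-20,0,0,1],[-30,-20,0,0,1],[-30,-20,0,0,1],[-30,-20,0,0,1]]]'; python3 -m crank '[[[-30,-10,0,0,1],[-30,-10,0,0,1],[-30,0,0,0,1],[0,0,0,0,1],[0,0,0,0,1],[0,0,0,0,1]]]'; python3 - <<'E'
from h import *
d=get_image("top");im=d["pixels"][:,:,::-1];a=cv2.resize(im[130:200,260:345],None,fx=5,fy=5,interpolation=cv2.INTER_CUBIC)
d=get_image("scene");im=d["pixels"][:,:,::-1];b=cv2.resize(im[155:225,245:320],None,fx=5,fy=5,interpolation=cv2.INTER_CUBIC)
cv2.imwrite("pics/c9.png",np.hstack([a,b]))
E
```

```text
time: 21.53
position: [0.6823, 0.2423, 0.0542]
tool_rot: [-2.186, -2.256, 0.002]
ft_force: [-1.4, 0.5, 1.9]
grip_width: 0.007
grip_force: 0.5
21.5333 p [0.6823 0.2423 0.0542] F [-1.4  0.5  1.9] M [0.05 0.08 0.  ] tool z [-0.001 -0.001 -1.   ] yaw 0.0313 q [ 0.13  0.73 -0.78  1.4   0.52  1.23 -0.66]
time: 22.37
position: [0.5758, 0.1075, 0.1995]
tool_rot: [2.186, 2.255, -0.001]
ft_force: [0.5, -1.1, 0.8]
grip_width: 0.003
grip_force: 0.0
time: 22.87
position: [0.5597, 0.0189, 0.1998]
tool_rot: [2.187, 2.255, 0.001]
ft_force: [-0.7, 0.2, 0.3]
grip_width: 0.004
grip_force: 0.0
```

View pics/c9.png

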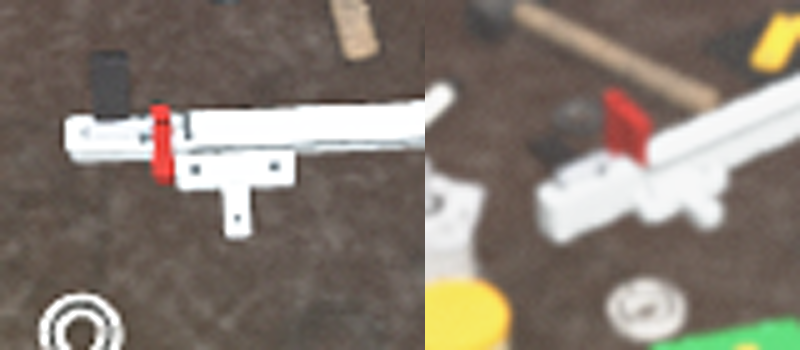

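The stop is up again: red at (162,145) in the top view and standing at (625,125) in the scene view, with the tab laid back behind the fence at (110,85). The T plate is still flush, bar at (178–295, 150–188). Time to hand in.

```bash
python3 -c "
from bench import job
print(job.close_job())"
```

```text
the job is handed in; nothing more can be done
None
```

I slid the T plate out to the fence and up against the lowered stop, flipped the stop back up, and handed the job in; the last picture shows the plate still in place, but the hand-in call returned no verdict.

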